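Swap the tube block in a dry-block heater and start it

ROBOT

A 6-joint arm with a two-finger parallel gripper is mounted at the origin on the work surface. World frame = base frame: x ahead of the robot, y to its left, z up, the work surface at z = 0. Lengths are in mm, angles in rad, forces in N, time in s.
With the tool pointing down it reaches from about 350 to 950 mm from the base axis. Payload 17.4 kg.
Tool frame: the origin (TCP) lies between the finger pads; the fingertips stand 22 mm ahead of it and the grasp point (between the pads) lies 3 mm ahead of it; z points along the fingers, y is the line along which they close (so a half turn about z gives the same grasp; the last joint's range is limited). The gripper opens to 93 mm and grips with 3 to 60 N. Pads are 15 mm wide; open, the fingers measure 128 mm over their backs; the gripper's body (75 mm by 188 mm) begins 65 mm behind the grasp point.
Start: joints at [1.151, 0.116, 1.442, -0, 1.584, -0.038], TCP at [251.508, 626.4, 240.646] pointing down, gripper open.
Joint ranges: [-2.83, 2.83], [-0.83, 2.19], [0.07, 2.5], [-1.14, 4.28], [0.01, 3], [-2.97, 2.97]. Speed limits (rad/s): [1.89, 1.89, 2.22, 3.14, 3.14, 3.14].

INTERFACE

Orientations are given as a unit quaternion [x, y, z, w].
In Python, from rig import monitor, optics, job gives the robot as it stands.
- The arm moves only by the shell command python3 -m pendant 'ROWS' [FORCE]. ROWS is JSON, a list that holds one entry, the list of rows, each a list of 7 numbers: the closure, from 0 (fully open) to 1 (shut), then the shift along the world's x, y, z in units of 0.15 m (1.0 is 0.15 m), then the turn, a rotation vector about the world's x, y, z in units of 60 degrees (1.0 is 60 degrees). A call has 1 to 8 rows; each row is the pose to reach, as a shift and turn from the pose commanded when the call began; what a row does not reach only later rows make up. A row lasts 1/8 s, in which the tool goes at most 62.5 mm and 10.7 degrees, less where a joint would pass 70% of its speed; a pose out of reach is approached as far as the arm can. A call with a number of a shift or a turn outside -1 to 1 is refused whole. A call with a gripper value outside its range is refused whole. The fingers move at their own pace and stop on an object; FORCE is the grip in N (left out, the last holds). Time passes only in rows, so rows that repeat a pose let the fingers close. It gives the time, the measured TCP pose, the force, the opening and the grip force at its end, in the units of the state.
- monitor.get_obs(): the state, without advancing time (a new reading comes with each control period).
- optics.read_camera(name): name is "scene" or "side" or "wrist"; returns (picture, depth): 400x640x3 uint8, red, green, blue; 400x640 float32, mm along the optical axis (not along the pixel's ray), 0 where there is no reading.
- optics.camera_model(name): a dict with "mtx" (3x3 intrinsics, pixels), "extrinsics" (4x4, takes a point from world to camera coordinates). Camera axes: x right, y down, z forward; pixel columns grow to the right and rows downward; lengths in mm; the calibration is good to about 2 mm. A picture is of the moment at which its call begins: read the wrist's pose just before it. camera_model takes no time and is no camera call; for the wrist camera it gives the pose at the moment of the call.
- job.sign_off(): hands the job in; it is judged then, once.
The state is a dict: "time": time; "joints": joint angles; "qd": joint speeds; "tau": joint torques, N m; "ee_pos": TCP position; "orientation": TCP orientation; "ft_force": force on the tool from outside, world axes, zero at the start; "wrist_torque": the same for the moment, N m; "opening": finger opening in mm; "gripper_force": force on a finger pad.
Only numpy, scipy, OpenCV 4.12 (cv2) and the standard library are available. Lean on these libraries where they do the work, as an engineer would, in place of code of your own. Each camera call takes 0.05 s, during which the arm holds its last target. There are 200 camera calls.

TASK

Swap the aluminium tube block in the dry-block heater: lift out the one with two large wells and set it down flat inside the steel tray, then seat the twelve-well block that has the same nose flat and fully home in the heater's pocket. Then, with the new block in, press the heater's three keys fully down one at a time, the left one, then the right one, then the middle one (left and right as seen from the robot). Don't drop the blocks, and leave the bottle, beaker, tube rack and plain block where they stand.

Things in the scene. Friction and masses are not known exactly. Their poses are not given: they have to be found in the camera images.
- heater: Dry-block heater, fixed: white case with a grey deck, 200 x 200 mm, deck 70 mm above the bench. Origin: centre of its underside; x points from the key side (towards the robot) to the back, y to its left, z up. A pocket in the deck, three keys in front of it; a steel probe post 8 mm thick, 80 mm tall stands at the deck's back left corner, 85 mm behind and 83 mm left of its centre.
- pocket (a point): Centre of the main part of the pocket's flat dark floor, 20 mm below the deck, 20 mm behind the heater's centre. Axes as the heater's. Pocket 88 x 56 mm (x, y) plus a notch 30 mm wide, 14 mm long in the middle of its back (+x) side for the block's nose: a block fits one way only, nose to the back (block axes along the pocket's), origin on this point, 2 mm play each side, no chamfer.
- old_block: Aluminium block with two large wells (30 mm), in the pocket at the start, standing 25 mm out of the deck. Main body 84 x 52 x 45 mm (x, y, z) with a nose 14 mm long and 26 mm wide over the full height, at the +x end. Origin: centre of the underside of the main body (without the nose). Its 52 mm width (along y) is taken by the gripper. About 0.3 to 0.5 kg.
- new_block: Aluminium block of exactly the same outside shape, axes and origin as the old one, but with twelve small wells (11 mm, four by three). It stands upright on the bench to one side of the heater, at any yaw up to 0.9 rad either way. About 0.3 to 0.5 kg.
- tray: Shallow steel tray, fixed on the bench on the other side of the heater: 140 x 180 mm (x, y) outside, rim 14 mm high, walls 4 mm, floor 4 mm thick. Origin: centre of its underside. Inside it is 132 x 172 mm and empty.
- key_left_top (a point): Top centre of the left key (+y side of the heater): white round key, 22 mm across, 22 mm above the deck, in a black housing 38 mm across and 12 mm high, 68 mm in front of the heater's centre; the three keys are 50 mm apart in a row along the heater's y.
- key_middle_top (a point): Top centre of the middle key, like the left one.
- key_right_top (a point): Top centre of the right key (-y side of the heater), like the left one.
- key_left (a joint): Travel of the left key, m: 0 up, 0.006 fully down; a spring returns it, fully down takes about 5 N.
- key_middle (a joint): Travel of the middle key, as for the left.
- key_right (a joint): Travel of the right key, as for the left.
- bottle: Bystander: amber bottle with a black cap, 56 mm across, 130 mm high, close to the end of the new block that has no nose. Origin: centre of its underside.
- beaker: Bystander: glass beaker, 68 mm across, 85 mm high, beside the tray. Origin: centre of its underside.
- tube_rack: Bystander: white tube rack, 90 x 130 mm, 72 mm high with the caps, behind the new block or the tray. Origin: centre of its underside.
- plain_block: Bystander: another aluminium block, plainly rectangular with no nose, 110 x 40 x 32 mm, three wells in a row; it does not fit the pocket. Behind the tray or the new block. Origin: centre of its underside.
Things that resemble listed ones, but are neither listed nor needed, are in the scene too. What is shaped like the new_block but turquoise is not meant. Of the things that look like the tray, take the one that is nearest to the robot's base at the start.

How it is judged (in metres and radians):
On the way, in this order (a step that is already met when the one before it is completed fails the run):
1. the old two-well block stands flat inside the tray, let go (z of old_block in the frame of tray between 0.001 and 0.0065 m and horizontal distance between old_block and tray below 0.08 m and angle between old_block's own z axis and vertical below 0.04 rad and contact force between the fingers and old_block below 0.1 N), for 0.2 s.
2. the new twelve-well block is flat and fully home in the pocket, let go (z of new_block in the frame of pocket between -0.003 and 0.002 m and horizontal distance between new_block and pocket below 0.005 m and angle between the x axis of new_block and the x axis of pocket, either way round below 0.08 rad and angle between new_block's own z axis and vertical below 0.03 rad and contact force between the fingers and new_block below 0.1 N), for 0.2 s.
3. the left key is pressed down, the others up (value of joint key_left above 0.0045 m and value of joint each of key_middle, key_right below 0.0015 m), for 0.05 s.
4. then the right key is pressed down, the others up (value of joint key_right above 0.0045 m and value of joint each of key_left, key_middle below 0.0015 m), for 0.05 s.
5. then the middle key is pressed down, the others up (value of joint key_middle above 0.0045 m and value of joint each of key_left, key_right below 0.0015 m), for 0.05 s.
At the end, for the whole second after the job is handed in: The old block stands flat (within 0.04 rad) on the floor inside the tray; the new block's underside is within 2 mm of the pocket floor, within 5 mm of its centre, square within 0.08 rad and flat within 0.03 rad; both are released and at rest, and all three keys are up again (all of step 1 and all of step 2 and value of joint each of key_left, key_middle, key_right below 0.0015 m and linear speed of each of old_block, new_block below 0.02 m/s); the robot touches nothing.
It fails at once if a key is pressed while the new block is not seated in the pocket (value of joint any of key_left, key_middle, key_right above 0.003 m and not (z of new_block in the frame of pocket between -0.003 and 0.002 m and horizontal distance between new_block and pocket below 0.005 m and angle between the x axis of new_block and the x axis of pocket, either way round below 0.08 rad and angle between new_block's own z axis and vertical below 0.03 rad)).
It fails at once if two keys are down at once (value of joint each of key_left, key_middle above 0.003 m or value of joint each of key_left, key_right above 0.003 m or value of joint each of key_middle, key_right above 0.003 m).
It fails at once if a tube block is dropped (falls freely faster than 0.45 m/s) or tipped over ((contact force between the fingers and old_block below 0.1 N and linear speed of old_block above 0.45 m/s) or angle between any of old_block, new_block's own z axis and vertical above 0.6 rad or (contact force between the fingers and new_block below 0.1 N and linear speed of new_block above 0.45 m/s)).
It fails at once if the bottle, beaker, tube rack or plain block is pushed more than 20 mm or tipped (distance of any of bottle, beaker, tube_rack, plain_block from where it was at the start of the episode above 0.02 m or angle between any of bottle, beaker, tube_rack, plain_block's own z axis and vertical above 0.3 rad).
It also fails if it takes over 72 s, if anything falls off the work surface, if the arm or the gripper's body presses on something with over 40 N, if the wrist force passes 120 N, or if a joint passes its speed limit or range.

## Working session

There is one attempt and no reset: what is moved stays moved. The work goes in short steps, Python scripts to look and compute and a shell command to move; the robot and the scene stay as the last step left them, time stands still between calls to the robot, and variables do not carry over. Pictures are saved under pics/ and viewed, at most 10 in all, crops included, and the job is handed in when it is done.

```bash
ls; mkdir -p pics
cat > h.py <<'E'
import numpy as np, cv2
from rig import monitor, optics, job
def shot(n):
    p,d=optics.read_camera(n); m=optics.camera_model(n)
    return p,d,np.array(m["mtx"]),np.array(m["extrinsics"])
def cloud(d,K,E):
    v,u=np.mgrid[:d.shape[0],:d.shape[1]]
    c=np.stack([(u-K[0,2])/K[0,0]*d,(v-K[1,2])/K[1,1]*d,d],-1)
    w=(c-E[:3,3])@E[:3,:3]
    w[d<=0]=np.nan
    return w
E
python3 - <<'E'
from h import *
o=monitor.get_obs();print(o)
for n in ("scene","side","wrist"):
    p,d,K,E=shot(n); cv2.imwrite(f"pics/{n}0.png",p[:,:,::-1]); np.savez(f"{n}0.npz",p=p,d=d,K=K,E=E)
    print(n,K.tolist(),(-E[:3,:3].T@E[:3,3]).round(),E[2,:3].round(2),(d>0).mean())
a=[cv2.imread(f"pics/{n}0.png") for n in("scene","side")]
E
```

```text
pics
{'time': 0.0, 'joints': array([ 1.15117730e+00,  1.16505824e-01,  1.44227934e+00,  2.31308952e-05,
        1.58394784e+00, -3.77772064e-02]), 'qd': array([-0.00013719, -0.00055765, -0.00122638,  0.00039747, -0.00066145,
       -0.00029739]), 'tau': array([-1.57617880e-03, -7.21298146e+01, -6.22588491e+01,  7.79031264e-02,
        2.41405971e-02, -6.14836472e-05]), 'ee_pos': array([251.44496388, 626.23779498, 239.88303265]), 'orientation': array([ 1.89762979e-01,  9.81829765e-01, -5.52707845e-04, -1.40527790e-04]), 'ft_force': array([-0.45209244,  0.082751  , -0.25709412]), 'wrist_torque': array([0.02651968, 0.03277529, 0.0072773 ]), 'gripper_force': 0.0, 'opening': 92.98685827221843}
scene [[410.54921252001094, 0.0, 315.65621562851146], [0.0, 410.54921252001094, 201.7890103716632], [0.0, 0.0, 1.0]] [1103. -687.  903.] [-0.47  0.6  -0.64] 0.9898046875
side [[367.3518172776203, 0.0, 314.37080852770407], [0.0, 367.3518172776203, 197.56133203489833], [0.0, 0.0, 1.0]] [ 160. -969.  727.] [ 0.26  0.82 -0.5 ] 0.996109375
wrist [[283.4870692337037, 0.0, 319.2495597153935], [0.0, 283.4870692337037, 198.68479588908326], [0.0, 0.0, 1.0]] [176. 657. 384.] [ 0.27 -0.11 -0.96] 0.99603515625
```

View pics/scene0.png

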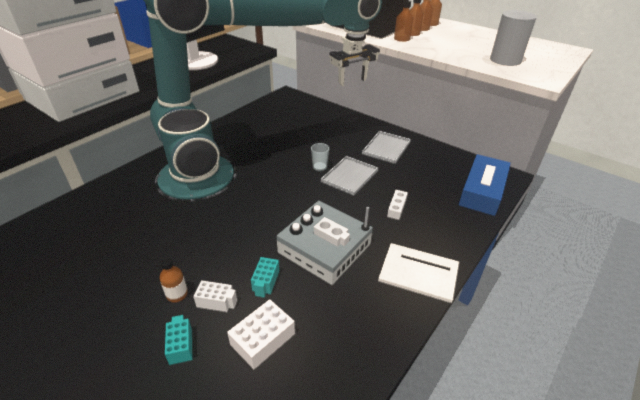

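View pics/side0.png

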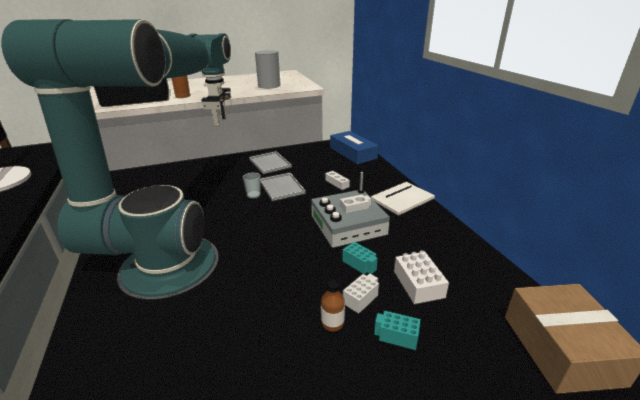

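The scene view shows the heater at (325,240) with the old block at (331,230) and the new block at (215,296). The bottle is at (173,283), and turquoise decoys are at (265,276) and (178,340). Trays are at (350,175) and (386,147), with the beaker at (320,156). The side view agrees, with the new block at (361,292). Next I measure from both views' depth.

Run:
```python
from h import *
import numpy as np
def rep(n,name,box,zr,col):
    f=np.load(f"{n}0.npz");w=cloud(f["d"],f["K"],f["E"]);p=f["p"].astype(int)
    x0,y0,x1,y1=box
    W=w[y0:y1,x0:x1].reshape(-1,3);P=p[y0:y1,x0:x1].reshape(-1,3)
    sat=P.max(1)-P.min(1);b=P.mean(1)
    m=(W[:,2]>zr[0])&(W[:,2]<zr[1])
    if col=="w": m&=(sat<45)
    if len(W[m])<8: print(n,name,"few",m.sum());return
    q=W[m]; r=cv2.minAreaRect(q[:,:2].astype(np.float32))
    print(n,name,m.sum(),"zmed %.1f"%np.median(q[:,2]),"rect",np.round(r[0],1),np.round(r[1],1),round(r[2],1),"mean",q.mean(0).round(1))
S="scene";D="side"
rep(S,"deck",(270,195,380,285),(64,76),"w");rep(D,"deck",(305,185,395,250),(64,76),"w")
rep(S,"old",(300,205,360,250),(86,105),"w");rep(D,"old",(335,190,375,215),(86,105),"w")
rep(S,"new",(190,275,240,318),(38,52),"w");rep(D,"new",(338,268,385,315),(38,52),"w")
rep(S,"trayN",(316,154,382,195),(1.5,25),"w");rep(D,"trayN",(258,171,308,202),(1.5,25),"w")
rep(S,"trayF",(360,130,414,163),(1.5,25),"w");rep(D,"trayF",(246,150,292,174),(1.5,25),"w")
rep(S,"beaker",(308,142,331,172),(20,100),"");rep(S,"plain",(385,188,410,220),(26,40),"")
rep(S,"bottle",(158,258,190,302),(20,140),"");rep(S,"turq",(248,256,282,300),(38,52),"")
```

```text
scene deck 2538 zmed 70.3 rect [593.5   5.6] [202.4 204.4] 1.0 mean [604.8  -8.3  70.3]
side deck 1361 zmed 70.0 rect [592.4   7. ] [203.7 206.6] 1.0 mean [586.5 -17.7  70. ]
scene old 476 zmed 94.1 rect [589.2  12.4] [ 70.4 164.3] 76.4 mean [607.1   7.2  93.4]
side old 266 zmed 93.9 rect [5.907e+02 3.000e-01] [157.5  70. ] 15.0 mean [610.7   1.5  93. ]
scene new 584 zmed 44.8 rect [ 491.7 -326.2] [100.1  55.9] 28.4 mean [ 491.6 -328.3   44.4]
side new 526 zmed 44.8 rect [ 460.9 -342.1] [167.3  54.6] 29.1 mean [ 485.7 -330.4   44.1]
scene trayN 1540 zmed 4.6 rect [438.9 369.1] [257.7 256.4] 38.4 mean [439.8 357.2   5.9]
side trayN 881 zmed 4.6 rect [444. 370.] [280.6 205.6] 74.1 mean [441.  356.5   5.7]
scene trayF 1050 zmed 4.7 rect [453.3 614.9] [227.3 286.1] 33.5 mean [447.6 608.9   5.7]
side trayF 613 zmed 4.5 rect [438.2 616.5] [307.9 219.2] 75.0 mean [442.9 609.1   5.8]
scene beaker 370 zmed 64.7 rect [321.  330.6] [62.9 73.1] 38.8 mean [325.4 325.   60.9]
scene plain 233 zmed 31.9 rect [670.8 304.5] [ 40.1 117. ] 17.5 mean [671.4 302.2  31.7]
scene bottle 748 zmed 80.9 rect [ 396.1 -382. ] [56.1 47. ] 63.5 mean [ 402.6 -384.6   77.8]
scene turq 505 zmed 44.7 rect [ 545.4 -200.4] [ 53.6 100.8] 26.4 mean [ 546.2 -200.6   44.3]
```

View pics/wrist0.png

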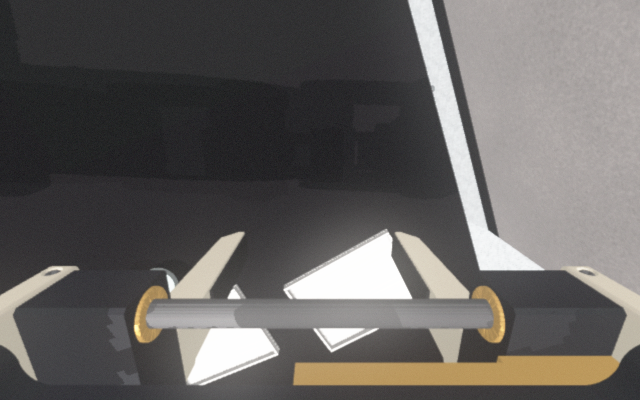

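Wrist view: the trays' edges show at the bottom (230,340) and (350,290), and the point below the TCP lies near the image centre. The measurements from both views agree:

| Item | Position (mm) | Notes |
|---|---|---|
| Heater | about (593, 6) | deck z 70 |
| Old block | – | top z 94 |
| New block | near (486, -329) | yaw about 28°, top z 45 |
| Near tray | (440, 357) | the tray to use |

Next I hover over the pocket and take a closer look.

```bash
R='[[[0,0.16,-0.28,0,0,0,0.026],[0,0.32,-0.55,0,0,0,0.052],[0,0.483,-0.827,0,0,0,0.0766]]]'
python3 -m pendant '[[[0,0.16,-0.28,0,0,0,0.026],[0,0.32,-0.55,0,0,0,0.052],[0,0.483,-0.827,0,0,0,0.0766]]]'
python3 -m pendant '[[[0,0.16,-0.28,0,0,0,0.026],[0,0.32,-0.55,0,0,0,0.052],[0,0.483,-0.827,0,0,0,0.0766]]]'
python3 -m pendant '[[[0,0.16,-0.28,0,0,0,0.026],[0,0.32,-0.55,0,0,0,0.052],[0,0.483,-0.827,0,0,0,0.0766]]]'
python3 -m pendant '[[[0,0.16,-0.28,0,0,0,0.026],[0,0.32,-0.55,0,0,0,0.052],[0,0.483,-0.827,0,0,0,0.0766]]]'
python3 -m pendant '[[[0,0.16,-0.28,0,0,0,0.026],[0,0.32,-0.55,0,0,0,0.052],[0,0.483,-0.827,0,0,0,0.0766],[0,0.483,-0.827,0,0,0,0.0766],[0,0.483,-0.827,0,0,0,0.0766]]]'
python3 - <<'E'
from h import *
o=monitor.get_obs();print(o["ee_pos"],o["orientation"],o["joints"])
p,d,K,E=shot("wrist"); cv2.imwrite("pics/w1.png",p[:,:,::-1]); np.savez("w1.npz",p=p,d=d,K=K,E=E)
w=cloud(d,K,E)
for lo,hi in((64,76),(88,100)):
    m=(w[...,2]>lo)&(w[...,2]<hi)&(np.abs(w[...,1]-6)<130)&(abs(w[...,0]-593)<130)
    m[250:]=0
    q=w[m];print(lo,len(q),np.median(q[:,2]),q.min(0),q.max(0));cv2.imwrite(f"pics/m{lo}.png",m*255)
E
```

```text
time: 0.52
ee_pos: [324.4, 501.1, 240.3]
orientation: [0.15, 0.989, -0.0, -0.0]
ft_force: [0.5, -0.1, 0.6]
opening: 93.0
gripper_force: 0.0
time: 0.9
ee_pos: [396.9, 376.9, 240.5]
orientation: [0.11, 0.994, -0.0, -0.0]
ft_force: [-0.0, 0.0, -0.6]
opening: 93.0
gripper_force: 0.0
time: 1.27
ee_pos: [469.3, 252.8, 240.5]
orientation: [0.07, 0.998, 0.0, -0.0]
ft_force: [0.4, 0.1, -0.5]
opening: 93.5
gripper_force: 0.0
time: 1.65
ee_pos: [541.8, 128.7, 240.6]
orientation: [0.03, 1.0, 0.0, -0.0]
ft_force: [0.8, -0.3, 0.0]
opening: 92.9
gripper_force: 0.0
time: 2.28
ee_pos: [613.5, 6.4, 240.4]
orientation: [-0.009, 1.0, 0.0, -0.0]
ft_force: [-0.1, -0.2, -0.4]
opening: 93.2
gripper_force: 0.0
[613.5043537    6.42985407 240.38520321] [-9.38399293e-03  9.99955921e-01  1.33250878e-04 -2.82701348e-04] [-3.12053287e-02 -1.68766087e-02  1.57976528e+00  2.43347913e-04
  1.57927973e+00 -1.62076792e+00]
64 23792 69.9604130625383 [491.64252906 -94.05825213  64.0325063 ] [693.50385187 108.97964162  75.92646172]
88 4087 94.53447852120465 [513.35312954 -53.94042906  88.01248505] [678.12048451  89.76243194  97.29812809][ WARN:0@1.179] global loadsave.cpp:1063 imwrite_ Unsupported depth image for selected encoder is fallbacked to CV_8U.
```

View pics/w1.png

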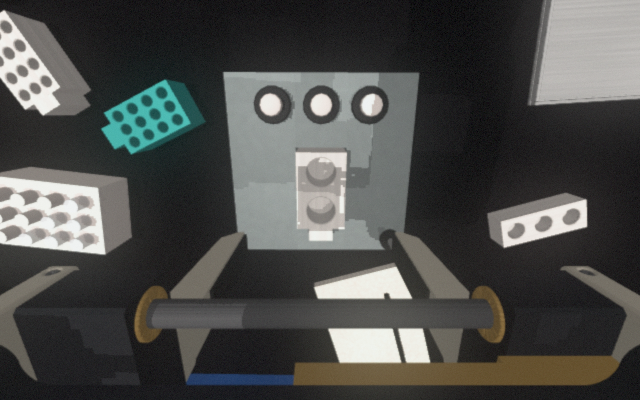

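The wrist view shows the whole heater: deck corners (223,73), (419,73), (405,249), (240,249), keys at (271,103), (321,103), (371,103), and the old block at (321,190) with its nose at (320,236). I'll fit rectangles to the deck, block and keys.

```bash
cat >> h.py <<'E'
def fit(w,lo,hi,box,rows=250,k=3):
    x0,x1,y0,y1=box
    m=((w[...,2]>lo)&(w[...,2]<hi)&(w[...,0]>x0)&(w[...,0]<x1)&(w[...,1]>y0)&(w[...,1]<y1)).astype(np.uint8)
    m[rows:]=0
    m=cv2.morphologyEx(m,cv2.MORPH_OPEN,np.ones((k,k)))
    c=max(cv2.findContours(m,cv2.RETR_EXTERNAL,cv2.CHAIN_APPROX_NONE)[0],key=cv2.contourArea)[:,0]
    q=w[c[:,1],c[:,0]]; r=cv2.minAreaRect(q[:,:2].astype(np.float32))
    f=np.zeros_like(m);cv2.drawContours(f,[c[:,None]],-1,1,-1)
    z=np.nanmedian(w[...,2][(m>0)&(f>0)])
    return q,r,z,(f>0)
E
python3 - <<'E'
from h import *
f=np.load("w1.npz");w=cloud(f["d"],f["K"],f["E"])
for nm,lo,hi,b in (("deck",64,76,(480,700,-110,120)),("old",85,100,(545,700,-40,60)),("kL",86,98,(505,545,40,75)),("kM",86,98,(505,545,-12,24)),("kR",86,98,(505,545,-62,-25))):
    q,r,z,_=fit(w,lo,hi,b); print(nm,"z %.1f"%z,np.round(r[0],1),np.round(r[1],1),round(r[2],2),q[:,:2].min(0).round(1),q[:,:2].max(0).round(1))
q,_,_,m=fit(w,85,100,(545,700,-40,60))
# width of block per x slice
P=w[m]
for x in range(565,675,10):
    s=P[abs(P[:,0]-x)<3]; print(x,len(s),s[:,1].min().round(1),s[:,1].max().round(1),end=" | ") if len(s) else None
D=w[(abs(w[...,2]-70)<5)]
E
```

```text
deck z 70.0 [593.2   7.7] [200.7 200.8] 1.01 [491.6 -94.1] [693.5 109. ]
old z 94.9 [619.4   8.1] [97.5 52.2] 0.84 [570.3 -18.5] [668.4  34.5]
kL z 91.6 [524.2  56.2] [19.7 21. ] 1.32 [514.2  45.7] [534.1  66.8]
kM z 91.7 [525.1   6.5] [19.7 19.8] 1.31 [515.2  -3.5] [535.   16.4]
kR z 91.6 [525.6 -43.3] [21.3 20.2] 46.92 [515.2 -53.9] [535.9 -32.9]
575 290 -18.2 33.1 | 585 217 -18.2 33.5 | 595 284 -18.2 33.0 | 605 416 -17.2 33.4 | 615 260 -17.2 33.9 | 625 129 -17.2 33.3 | 635 217 -17.4 33.8 | 645 363 -17.3 34.2 | 655 182 -17.5 34.5 | 665 121 -4.0 21.7 |
```

```bash
python3 -m pendant '[[[0,0,0.01,-0.25,0,0,0],[0,0,0.01,-0.55,0,0,0],[0,0,0.01,-0.8,0,0,0],[0,0,0.01,-0.92,0,0,0],[0,0,0.01,-0.964,0,0,0],[0,0,0.01,-0.964,0,0,0],[0,0,0.01,-0.964,0,0,0]]]'
python3 -m pendant '[[[1,0,0,0,0,0,0],[1,0,0,0,0,0,0],[1,0,0,0,0,0,0],[1,0,0,0,0,0,0],[1,0,0,0,0,0,0],[1,0,0,0,0,0,0]]]' 40
```

```text
time: 3.2
ee_pos: [614.3, 7.7, 97.5]
orientation: [-0.01, 1.0, -0.0, 0.001]
ft_force: [0.5, 0.7, 0.3]
opening: 92.8
gripper_force: 0.0
time: 3.95
ee_pos: [613.8, 7.7, 96.1]
orientation: [-0.01, 1.0, 0.0, -0.0]
ft_force: [0.4, -0.2, 0.3]
opening: 51.6
gripper_force: 40.0
```

Gripped at 51.6 mm. Now a slow lift.

```bash
python3 -m pendant '[[[1,0,0,0.04,0,0,0],[1,0,0,0.1,0,0,0],[1,0,0,0.18,0,0,0],[1,0,0,0.3,0,0,0],[1,0,0,0.45,0,0,0],[1,0,0,0.65,0,0,0],[1,0,0,0.8,0,0,0],[1,0,0,0.8,0,0,0]]]'
python3 - <<'E'
from h import *
p,d,K,E=shot("wrist");cv2.imwrite("pics/w2.png",p[:,:,::-1])
# refine tray from first scene + this wrist view
w=cloud(d,K,E)
for n in("scene","side"):
    f=np.load(n+"0.npz");W=cloud(f["d"],f["K"],f["E"]);P=f["p"].astype(int)
    m=(W[...,0]>340)&(W[...,0]<545)&(W[...,1]>250)&(W[...,1]<470)&(W[...,2]<22)&(P.mean(2)>70)
    m=cv2.morphologyEx(m.astype(np.uint8),cv2.MORPH_OPEN,np.ones((3,3)))
    c=max(cv2.findContours(m,0,1)[0],key=cv2.contourArea)[:,0];q=W[c[:,1],c[:,0]]
    print(n,cv2.minAreaRect(q[:,:2].astype(np.float32)),np.median(W[...,2][m>0]))
E
```

```text
time: 4.95
ee_pos: [614.4, 7.6, 218.5]
orientation: [-0.01, 1.0, -0.0, 0.002]
ft_force: [-0.5, -0.6, -4.8]
opening: 52.0
gripper_force: 40.0
scene ((437.4639892578125, 362.60125732421875), (155.67703247070312, 210.17843627929688), 3.84389591217041) 4.753116807778246
side ((443.2450866699219, 366.03057861328125), (152.18307495117188, 213.09449768066406), 3.576416254043579) 4.627735515545955
```

```bash
python3 -m pendant '[[[1,-0.05,0.15,0,0,0,0],[1,-0.1,0.45,0,0,0,0],[1,-0.165,0.777,0,0,0,0]]]'
python3 -m pendant '[[[1,-0.05,0.25,0,0,0,0],[1,-0.1,0.5,0,0,0,0],[1,-0.165,0.777,0,0,0,0]]]'
python3 -m pendant '[[[1,-0.05,0.25,0,0,0,0],[1,-0.1,0.5,0,0,0,0],[1,-0.165,0.777,0,0,0,0],[1,-0.165,0.777,0,0,0,0],[1,-0.165,0.777,0,0,0,0]]]'
python3 - <<'E'
from h import *
o=monitor.get_obs();print(o["ee_pos"])
p,d,K,E=shot("wrist");cv2.imwrite("pics/w3.png",p[:,:,::-1])
w=cloud(d,K,E)
m=(w[...,2]>2)&(w[...,2]<22)&(p.astype(int).mean(2)>70)&(w[...,1]>200)&(w[...,1]<480)
m=cv2.morphologyEx(m.astype(np.uint8),cv2.MORPH_OPEN,np.ones((3,3)));m[300:]=0
c=max(cv2.findContours(m,0,1)[0],key=cv2.contourArea)[:,0];q=w[c[:,1],c[:,0]]
print(cv2.minAreaRect(q[:,:2].astype(np.float32)),np.median(w[...,2][m>0]),q.min(0),q.max(0))
r=w[m>0];h=r[r[:,2]>12];print(cv2.minAreaRect(h[:,:2].astype(np.float32)))
E
```

```text
time: 5.38
ee_pos: [587.9, 125.9, 214.7]
orientation: [-0.009, 1.0, -0.0, -0.001]
ft_force: [1.0, 0.2, -3.8]
opening: 51.8
gripper_force: 40.0
time: 5.75
ee_pos: [563.0, 242.6, 214.7]
orientation: [-0.01, 1.0, -0.0, -0.001]
ft_force: [-0.8, 0.4, -4.3]
opening: 51.8
gripper_force: 40.0
time: 6.38
ee_pos: [538.8, 357.5, 215.0]
orientation: [-0.01, 1.0, -0.0, -0.001]
ft_force: [-0.3, -0.3, -3.9]
opening: 51.8
gripper_force: 40.0
[538.81288863 357.47629903 215.03743098]
((442.1073303222656, 355.95025634765625), (140.24783325195312, 180.43313598632812), 4.389074325561523) 4.139773253234444 [366.76467164 261.96907439  10.02009304] [518.15636779 450.02122414  16.32760943]
((427.89202880859375, 355.0011291503906), (168.7403106689453, 180.15003967285156), 4.389074325561523)
```

View pics/w3.png

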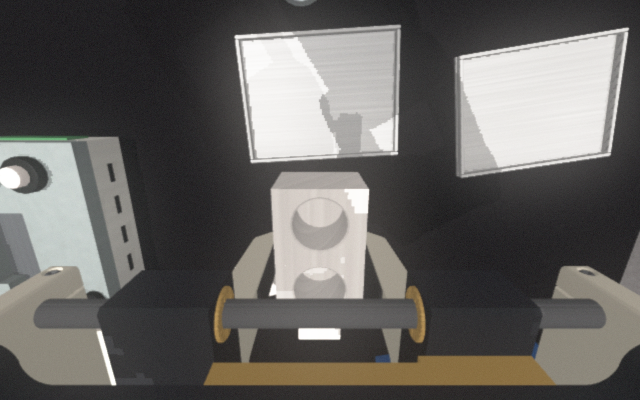

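The wrist view shows the near tray with corners (237,38), (400,28), (397,155), (252,161). The held block hangs at (320,240), level. Fit: tray centre (442,356), 140x180, yaw 4.4°, floor 4.1 mm, which matches the given size.

```bash
python3 -m pendant '[[[1,-0.15,0,0,0,0,0.01],[1,-0.4,-0.013,0,0,0,0.03],[1,-0.6,-0.013,-0.1,0,0,0.057],[1,-0.682,-0.013,-0.3,0,0,0.057],[1,-0.682,-0.013,-0.55,0,0,0.057],[1,-0.682,-0.013,-0.75,0,0,0.057],[1,-0.682,-0.013,-0.8,0,0,0.057],[1,-0.682,-0.013,-0.8,0,0,0.057]]]'
python3 -m pendant '[[[1,0,0,-0.1,0,0,0],[1,0,0,-0.2,0,0,0],[1,0,0,-0.25,0,0,0],[1,0,0,-0.28,0,0,0],[1,0,0,-0.29,0,0,0],[1,0,0,-0.29,0,0,0]]]'
```

```text
time: 7.42
ee_pos: [437.5, 355.1, 96.5]
orientation: [-0.039, 0.999, 0.0, 0.0]
ft_force: [-0.4, -0.1, -3.6]
opening: 51.5
gripper_force: 40.0
time: 8.18
ee_pos: [437.3, 355.5, 52.8]
orientation: [-0.039, 0.999, 0.0, 0.0]
ft_force: [-0.2, 1.1, -4.7]
opening: 52.0
gripper_force: 40.0
```

```bash
python3 -m pendant '[[[1,0,0,-0.008,0,0,0],[1,0,0,-0.013,0,0,0],[1,0,0,-0.018,0,0,0],[1,0,0,-0.018,0,0,0]]]'
```

```text
time: 8.68
ee_pos: [437.2, 355.4, 50.0]
orientation: [-0.039, 0.999, 0.0, 0.0]
ft_force: [-1.9, -1.1, -1.5]
opening: 51.5
gripper_force: 40.0
```

```bash
python3 -m pendant '[[[0,0,0,0,0,0,0],[0,0,0,0,0,0,0],[0,0,0,0,0,0,0],[0,0,0,0,0,0,0],[0,0,0,0,0,0,0],[0,0,0,0,0,0,0]]]'
python3 -m pendant '[[[0,0,0,0.05,0,0,0],[0,0,0,0.2,0,0,0],[0,0,0,0.5,0,0,0],[0,0,0,0.8,0,0,0],[0,0,0,1,0,0,0],[0,0,0,1,0,0,0]]]'
python3 -m pendant '[[[0,0.667,0,0,0,0,0],[0,0.667,0,0.1,0,0,0],[0,0.667,0,0.1,0,0,0],[0,0.667,0,0.1,0,0,0]]]'
python3 - <<'E'
from h import *
p,d,K,E=shot("wrist");cv2.imwrite("pics/w4.png",p[:,:,::-1])
w=cloud(d,K,E)
q,r,z,m=fit(w,38,60,(350,520,290,420));print("old in tray",z,r, np.polyfit(w[m][:,0],w[m][:,2],1),np.polyfit(w[m][:,1],w[m][:,2],1))
E
```

```text
time: 9.43
ee_pos: [437.2, 355.4, 49.8]
orientation: [-0.039, 0.999, 0.0, -0.0]
ft_force: [0.0, 0.0, 0.2]
opening: 93.1
gripper_force: 0.0
time: 10.18
ee_pos: [437.9, 355.8, 203.0]
orientation: [-0.039, 0.999, 0.001, 0.002]
ft_force: [-0.2, -0.3, 0.0]
opening: 92.9
gripper_force: 0.0
time: 10.68
ee_pos: [536.7, 355.2, 213.7]
orientation: [-0.039, 0.999, -0.0, -0.001]
ft_force: [-0.0, 0.2, 0.9]
opening: 92.7
gripper_force: 0.0
 ** On entry to DLASCL parameter number  4 had an illegal value
 ** On entry to DLASCL parameter number  4 had an illegal value
 ** On entry to DLASCL parameter number  4 had an illegal value
 ** On entry to DLASCL parameter number  4 had an illegal value
 ** On entry to DLASCL parameter number  5 had an illegal value
 ** On entry to DLASCL parameter number  4 had an illegal valueTraceback (most recent call last):
  File "<stdin>", line 4, in <module>
    c, resids, rank, s = lstsq(lhs, rhs, rcond)
                         ~~~~~^^^^^^^^^^^^^^^^^
    x, resids, rank, s = _umath_linalg.lstsq(a, b, rcond,
                         ~~~~~~~~~~~~~~~~~~~^^^^^^^^^^^^^
                                             signature=signature)
                                             ^^^^^^^^^^^^^^^^^^^^
    raise LinAlgError("SVD did not converge in Linear Least Squares")
numpy.linalg.LinAlgError: SVD did not converge in Linear Least Squares
```

```bash
python3 - <<'E'
from h import *
p,d,K,E=shot("wrist");cv2.imwrite("pics/w5.png",p[:,:,::-1])
w=cloud(d,K,E)
q,r,z,m=fit(w,38,60,(350,520,290,420));m&=np.abs(w[...,2]-z)<5;print("old in tray",z,r, np.polyfit(w[m][:,0],w[m][:,2],1),np.polyfit(w[m][:,1],w[m][:,2],1))
E
python3 -m pendant '[[[0,-0.02,-0.3,0,0,0,0.027],[0,-0.04,-0.6,0,0,0,0.054],[0,-0.063,-0.912,0,0,0,0.08]]]' >/dev/null
python3 -m pendant '[[[0,-0.02,-0.3,0,0,0,0.027],[0,-0.04,-0.6,0,0,0,0.054],[0,-0.063,-0.912,0,0,0,0.08]]]' >/dev/null
python3 -m pendant '[[[0,-0.02,-0.3,0,0,0,0.027],[0,-0.04,-0.6,0,0,0,0.054],[0,-0.063,-0.912,0,0,0,0.08]]]' >/dev/null
python3 -m pendant '[[[0,-0.02,-0.3,0,0,0,0.027],[0,-0.04,-0.6,0,0,0,0.054],[0,-0.063,-0.912,0,0,0,0.08]]]' >/dev/null
python3 -m pendant '[[[0,-0.02,-0.3,0,0,0,0.027],[0,-0.04,-0.6,0,0,0,0.054],[0,-0.063,-0.912,0,0,0,0.08],[0,-0.063,-0.912,0,0,0,0.08],[0,-0.063,-0.912,0,0,0,0.08]]]'
python3 - <<'E'
from h import *
o=monitor.get_obs();print(o["ee_pos"],o["orientation"],o["joints"])
p,d,K,E=shot("wrist");cv2.imwrite("pics/w6.png",p[:,:,::-1])
w=cloud(d,K,E)
q,r,z,m=fit(w,40,50,(420,560,-400,-260));print("new",z,r)
from numpy import *
a=deg2rad(r[2] if r[2]<45 else r[2]-90);ax=array([cos(a),sin(a)]);P=w[m];P=P[abs(P[:,2]-z)<4][:,:2]-r[0];s=P@ax;t=P@array([-ax[1],ax[0]])
for k in range(-50,51,10):
    u=t[abs(s-k)<3]; print(k,u.size and (u.min().round(1),u.max().round(1)),end=" | ")
E
```

```text
old in tray 48.88375098404094 ((443.24957275390625, 355.7225341796875), (97.62274169921875, 52.10881042480469), 4.4453654289245605) [1.70550425e-03 4.81285438e+01] [-1.02290073e-03  4.92410213e+01]
time: 12.9
ee_pos: [489.8, -327.8, 214.6]
orientation: [-0.246, 0.969, 0.0, -0.0]
ft_force: [-0.8, -0.1, 0.0]
opening: 93.1
gripper_force: 0.0
[ 489.84894984 -327.76686599  214.63106215] [-2.46320208e-01  9.69188474e-01  2.36573751e-04 -1.66082213e-05] [-6.33107325e-01 -6.18082026e-02  1.66497648e+00  2.75238084e-04
  1.53881077e+00 -2.70167579e+00]
new 44.81925088999587 ((491.870849609375, -324.9615783691406), (97.58128356933594, 52.08256912231445), 28.52031707763672)
-50 (np.float64(-25.3), np.float64(25.2)) | -40 (np.float64(-25.5), np.float64(25.4)) | -30 (np.float64(-25.8), np.float64(25.7)) | -20 (np.float64(-26.0), np.float64(26.0)) | -10 (np.float64(-25.0), np.float64(25.1)) | 0 (np.float64(-25.2), np.float64(25.3)) | 10 (np.float64(-25.5), np.float64(25.6)) | 20 (np.float64(-25.7), np.float64(25.8)) | 30 (np.float64(-25.8), np.float64(24.9)) | 40 (np.float64(-13.0), np.float64(12.0)) | 50 (np.float64(-13.0), np.float64(12.1)) |
```

View pics/w6.png

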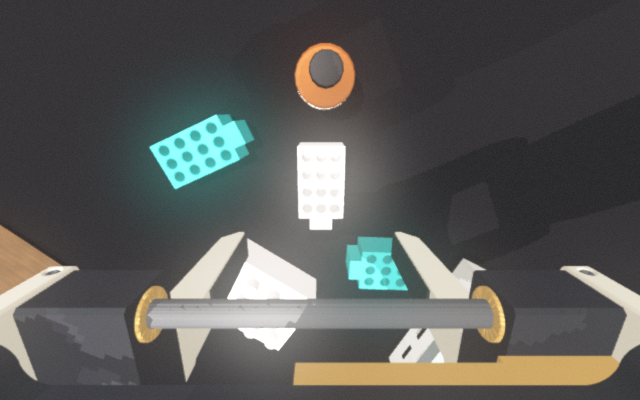

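The wrist view shows the new block at (321,180) with its nose at (321,225) and the bottle at (325,75). The turquoise decoys at (200,150) and (380,262) and the rack at (270,290) are clear of the fingers. The block origin is about (485.7,-328.3) with yaw 28.5°, and the tool is aligned to it. The old block is flat in the tray (top 48.9).

```bash
python3 -m pendant '[[[0,-0.019,0,-0.2,0,0,0],[0,-0.019,0,-0.5,0,0,0],[0,-0.019,0,-0.75,0,0,0],[0,-0.019,0,-0.8,0,0,0],[0,-0.019,0,-0.8,0,0,0]]]'
python3 -m pendant '[[[0,0,0,-0.15,0,0,0],[0,0,0,-0.28,0,0,0],[0,0,0,-0.324,0,0,0],[0,0,0,-0.324,0,0,0],[0,0,0,-0.324,0,0,0]]]'
python3 -m pendant '[[[1,0,0,0,0,0,0],[1,0,0,0,0,0,0],[1,0,0,0,0,0,0],[1,0,0,0,0,0,0],[1,0,0,0,0,0,0],[1,0,0,0,0,0,0]]]' 40
```

```text
time: 13.58
ee_pos: [487.6, -328.2, 95.9]
orientation: [-0.247, 0.969, -0.0, 0.0]
ft_force: [0.1, -0.5, 0.4]
opening: 92.9
gripper_force: 0.0
time: 14.2
ee_pos: [487.5, -328.9, 47.1]
orientation: [-0.246, 0.969, -0.0, 0.0]
ft_force: [-0.4, 0.8, -0.1]
opening: 93.2
gripper_force: 0.0
time: 14.95
ee_pos: [487.1, -328.6, 46.2]
orientation: [-0.246, 0.969, 0.0, -0.0]
ft_force: [-1.8, 2.3, 1.1]
opening: 51.7
gripper_force: 40.0
```

```bash
python3 -m pendant '[[[1,0,0,0.04,0,0,0],[1,0,0,0.12,0,0,0],[1,0,0,0.3,0,0,0],[1,0,0,0.55,0,0,0],[1,0,0,0.8,0,0,0],[1,0,0,1,0,0,0],[1,0,0,1,0,0,0]]]'
python3 -m pendant '[[[1,0.1,0.15,0.15,0,0,-0.03],[1,0.29,0.45,0.25,0,0,-0.1],[1,0.484,0.748,0.29,0,0,-0.153]]]'
python3 -m pendant '[[[1,0.16,0.25,0,0,0,-0.05],[1,0.32,0.5,0,0,0,-0.1],[1,0.484,0.748,0,0,0,-0.153]]]'
python3 -m pendant '[[[1,0.16,0.25,0,0,0,-0.05],[1,0.32,0.5,0,0,0,-0.1],[1,0.484,0.748,0,0,0,-0.153],[1,0.484,0.748,0,0,0,-0.153],[1,0.484,0.748,0,0,0,-0.153],[1,0.484,0.748,0,0,0,-0.153]]]'
python3 - <<'E'
from h import *
o=monitor.get_obs();print(o["ee_pos"],o["orientation"])
p,d,K,E=shot("wrist");cv2.imwrite("pics/w7.png",p[:,:,::-1]);np.savez("w7.npz",p=p,d=d,K=K,E=E)
w=cloud(d,K,E)
for nm,lo,hi,b in (("deck",64,76,(480,700,-110,120)),("pocketfloor",44,58,(560,680,-30,45)),("not deck",30,64,(560,680,-30,45))):
    q,r,z,_=fit(w,lo,hi,b,300); print(nm,"z %.1f"%z,np.round(r[0],1),np.round(r[1],1),round(r[2],2),q[:,:2].min(0).round(1),q[:,:2].max(0).round(1))
E
```

```text
time: 15.82
ee_pos: [487.8, -329.2, 199.1]
orientation: [-0.246, 0.969, -0.002, 0.001]
ft_force: [-0.5, 0.2, -4.7]
opening: 52.1
gripper_force: 40.0
time: 16.2
ee_pos: [560.2, -215.3, 239.2]
orientation: [-0.167, 0.986, 0.0, -0.0]
ft_force: [0.9, -1.0, -3.2]
opening: 51.3
gripper_force: 40.0
time: 16.58
ee_pos: [632.7, -102.8, 238.0]
orientation: [-0.088, 0.996, 0.0, -0.001]
ft_force: [-0.9, -0.4, -3.4]
opening: 51.5
gripper_force: 40.0
time: 17.32
ee_pos: [704.5, 7.1, 239.3]
orientation: [-0.008, 1.0, -0.0, -0.0]
ft_force: [-0.7, 0.0, -3.0]
opening: 51.6
gripper_force: 40.0
[704.53332981   7.09098081 239.34588489] [-8.28455926e-03  9.99965652e-01 -6.04204051e-05 -2.38384434e-04]
deck z 69.9 [606.7   7.5] [172.  200.8] 0.94 [519.5 -93.7] [694.3 108.7]
pocketfloor z 50.6 [620.    7.8] [102.5  56.3] 0.94 [568.5 -21.1] [671.3  36.4]
not deck z 50.6 [620.1   7.8] [102.6  56.3] 0.9 [568.7 -21.1] [671.4  36.4]
```

View pics/w7.png

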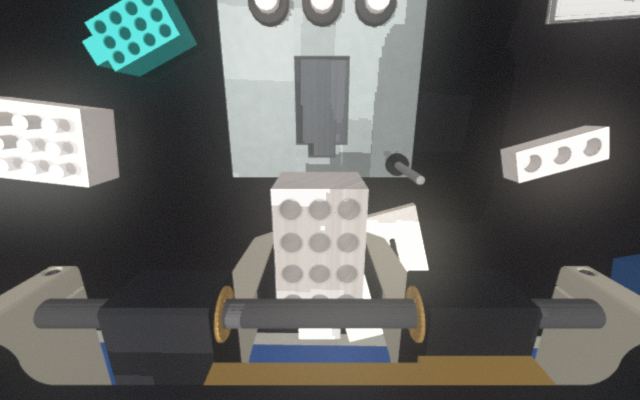

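The pocket shows at (322,105) with its notch at (322,150), measured as 102.5x56.3 with floor z 50.6, so the pocket origin is about (613.0,7.7) with yaw 0.94°. The held block is at (320,235) with its nose at the back. Next I measure how it sits in the hand.

Run:
```python
from h import *
f=np.load("w7.npz");w=cloud(f["d"],f["K"],f["E"])
sub=w[165:300,262:380]
m=(abs(sub[...,2]-238)<6); P=sub[m]
print(len(P),np.median(P[:,2]))
c=[]
for y in range(-12,28,4):
    s=P[abs(P[:,1]-y)<2]
    c.append((y,s[:,0].min()))
c=np.array(c);k=np.polyfit(c[:,0],c[:,1],1);print("front edge",c[:,1].round(1),np.degrees(-k[0]))
L=[];R=[]
for x in range(665,705,4):
    s=P[abs(P[:,0]-x)<2]
    if len(s): L.append((x,s[:,1].max()));R.append((x,s[:,1].min()))
for e in(L,R):
    e=np.array(e);print(e[:,1].round(1),np.degrees(np.polyfit(e[:,0],e[:,1],1)[0]))
Q=np.linalg.lstsq(np.c_[P[:,:2]-P[:,:2].mean(0),np.ones(len(P))],P[:,2],rcond=None)[0];print("slopes",Q)
```

```text
8478 237.97533653804842
front edge [661.9 661.9 661.7 661.5 661.7 661.6 661.5 661.3 661.4 661.2] 1.026349473602769
[32.3 31.9 32.2 32.5 32.2 32.5 32.4 40.5 41.4 32.7] 9.688283704585247
[-19.9 -19.6 -19.6 -19.8 -19.3 -19.5 -19.5 -19.1 -27.  -19.3] -3.8263246526519743
slopes [ 2.97784843e-03 -6.03696286e-04  2.37674050e+02]
```

```bash
python3 -m pendant '[[[1,-0.15,0,0,0,0,0],[1,-0.4,0.006,0,0,0,0],[1,-0.55,0.006,0,0,0,0],[1,-0.603,0.006,-0.1,0,0,0],[1,-0.603,0.006,-0.35,0,0,0],[1,-0.603,0.006,-0.6,0,0,0],[1,-0.603,0.006,-0.75,0,0,0],[1,-0.603,0.006,-0.78,0,0,0]]]'
python3 -m pendant '[[[1,0,0,0,0,0,0],[1,0,0,0,0,0,0],[1,0,0,0,0,0,0]]]'
python3 - <<'E'
from h import *
o=monitor.get_obs();print(o["ee_pos"],o["orientation"])
E
```

```text
time: 18.38
ee_pos: [614.1, 8.7, 121.1]
orientation: [-0.008, 1.0, 0.0, -0.001]
ft_force: [-0.5, -0.3, -2.4]
opening: 51.9
gripper_force: 40.0
time: 18.75
ee_pos: [614.9, 8.8, 123.7]
orientation: [-0.009, 1.0, -0.0, 0.001]
ft_force: [-0.4, 0.5, -2.9]
opening: 51.9
gripper_force: 40.0
[614.88978139   8.84775123 123.73053629] [-8.59560712e-03  9.99962821e-01 -2.50284587e-05  6.87176195e-04]
```

```bash
python3 -m pendant '[[[1,-0.004,-0.004,-0.02,0,0,0],[1,-0.004,-0.004,-0.04,0,0,0],[1,-0.004,-0.004,-0.055,0,0,0],[1,-0.004,-0.004,-0.07,0,0,0],[1,-0.004,-0.004,-0.08,0,0,0],[1,-0.004,-0.004,-0.08,0,0,0]]]'
```

```text
time: 19.5
ee_pos: [613.9, 8.2, 110.6]
orientation: [-0.009, 1.0, -0.0, -0.0]
ft_force: [-0.1, 1.1, -3.5]
opening: 51.5
gripper_force: 40.0
```

Underside is at about 64 mm, inside the pocket, with no contact force. Continuing down.

```bash
python3 -m pendant '[[[1,0,0,-0.02,0,0,0],[1,0,0,-0.04,0,0,0],[1,0,0,-0.06,0,0,0],[1,0,0,-0.08,0,0,0],[1,0,0,-0.087,0,0,0],[1,0,0,-0.087,0,0,0],[1,0,0,-0.087,0,0,0]]]'
```

```text
time: 20.38
ee_pos: [614.0, 8.3, 97.8]
orientation: [-0.009, 1.0, -0.0, 0.0]
ft_force: [0.2, -0.7, -2.9]
opening: 51.6
gripper_force: 40.0
```

```bash
python3 -m pendant '[[[1,0,0,-0.005,0,0,0],[1,0,0,-0.01,0,0,0],[1,0,0,-0.013,0,0,0],[1,0,0,-0.013,0,0,0]]]'
```

```text
time: 20.88
ee_pos: [614.0, 8.2, 96.2]
orientation: [-0.009, 1.0, -0.0, 0.0]
ft_force: [-3.5, -0.4, 4.4]
opening: 51.9
gripper_force: 40.0
```

Floor contact (force is now upward). Release, retreat and check.

```bash
python3 -m pendant '[[[0,0,0,0,0,0,0],[0,0,0,0,0,0,0],[0,0,0,0,0,0,0],[0,0,0,0,0,0,0],[0,0,0,0,0,0,0],[0,0,0,0,0,0,0]]]'
python3 -m pendant '[[[0,0,0,0.05,0,0,0],[0,0,0,0.2,0,0,0],[0,0,0,0.45,0,0,0],[0,0,0,0.75,0,0,0],[0,0,0,0.96,0,0,0],[0,0,0,0.96,0,0,0],[0,0,0,0.96,0,0,0],[0,0,0,0.96,0,0,0]]]'
python3 - <<'E'
from h import *
o=monitor.get_obs();print(o["ee_pos"],o["orientation"])
p,d,K,E=shot("wrist");cv2.imwrite("pics/w8.png",p[:,:,::-1])
w=cloud(d,K,E)
for nm,lo,hi,b in (("deck",64,76,(480,700,-110,120)),("new",85,105,(545,700,-40,60)),("kL",86,98,(505,545,40,75)),("kM",86,98,(505,545,-12,24)),("kR",86,98,(505,545,-62,-25))):
    q,r,z,m=fit(w,lo,hi,b); print(nm,"z %.1f"%z,np.round(r[0],1),np.round(r[1],1),round(r[2],2))
    if nm=="new":
        m&=abs(w[...,2]-z)<4;P=w[m];print(np.linalg.lstsq(np.c_[P[:,:2]-P[:,:2].mean(0),np.ones(len(P))],P[:,2],rcond=None)[0])
E
```

```text
time: 21.62
ee_pos: [613.9, 8.2, 95.7]
orientation: [-0.009, 1.0, -0.0, 0.0]
ft_force: [-0.7, 0.5, 0.1]
opening: 92.8
gripper_force: 0.0
time: 22.62
ee_pos: [613.6, 8.3, 238.9]
orientation: [-0.009, 1.0, 0.0, -0.001]
ft_force: [0.8, 0.0, 0.1]
opening: 93.0
gripper_force: 0.0
[613.58950404   8.2626088  238.94911152] [-8.59214906e-03  9.99962868e-01  2.24326069e-05 -6.61395115e-04]
deck z 69.7 [593.1   7.3] [200.  200.8] 1.0
new z 94.6 [620.1   8.1] [98.1 52.1] 0.93
[2.97266286e-03 4.66332089e-04 9.45197971e+01]
kL z 91.4 [524.1  55.6] [20.7 20.3] 6.4
kM z 91.4 [524.8   6. ] [20.6 19.8] 0.9
kR z 91.4 [525.6 -43.4] [20.5 20.5] 0.76
```

The new block is seated: top 94.6, origin about (613.1,8.0), yaw 0.93°. Now the left key.

```bash
python3 -m pendant '[[[1,-0.3,0.16,0,0,0,0],[1,-0.596,0.32,0,0,0,0],[1,-0.596,0.32,-0.3,0,0,0],[1,-0.596,0.32,-0.6,0,0,0],[1,-0.596,0.32,-0.726,0,0,0],[1,-0.596,0.32,-0.726,0,0,0],[1,-0.596,0.32,-0.726,0,0,0],[1,-0.596,0.32,-0.726,0,0,0]]]' 20
python3 -m pendant '[[[1,0,0,-0.06,0,0,0],[1,0,0,-0.09,0,0,0],[1,0,0,-0.11,0,0,0],[1,0,0,-0.125,0,0,0],[1,0,0,-0.14,0,0,0],[1,0,0,-0.147,0,0,0],[1,0,0,-0.147,0,0,0]]]'
```

```text
time: 23.68
ee_pos: [525.2, 56.2, 132.3]
orientation: [-0.009, 1.0, 0.0, 0.001]
ft_force: [0.1, 0.1, 0.4]
opening: 17.6
gripper_force: 0.0
time: 24.55
ee_pos: [524.5, 56.3, 108.9]
orientation: [-0.009, 1.0, -0.0, -0.0]
ft_force: [-4.7, -0.4, 4.2]
opening: 0.3
gripper_force: 2.2
```

```bash
python3 -m pendant '[[[1,0,0,-0.006,0,0,0],[1,0,0,-0.01,0,0,0],[1,0,0,-0.01,0,0,0],[1,0,0,-0.01,0,0,0]]]'
```

```text
time: 25.05
ee_pos: [524.6, 56.3, 108.1]
orientation: [-0.009, 1.0, -0.0, 0.0]
ft_force: [-6.7, -0.6, 11.5]
opening: 0.4
gripper_force: 6.2
```

The left key is bottomed (11.5 N). Right key next.

```bash
python3 -m pendant '[[[1,0,0,0.08,0,0,0],[1,0,0,0.157,0,0,0],[1,0,0,0.157,0,0,0],[1,0.01,-0.33,0.157,0,0,0],[1,0.01,-0.667,0.157,0,0,0],[1,0.01,-0.667,0.157,0,0,0],[1,0.01,-0.667,0.157,0,0,0]]]'
python3 -m pendant '[[[1,0,0,-0.06,0,0,0],[1,0,0,-0.09,0,0,0],[1,0,0,-0.11,0,0,0],[1,0,0,-0.13,0,0,0],[1,0,0,-0.145,0,0,0],[1,0,0,-0.157,0,0,0],[1,0,0,-0.157,0,0,0],[1,0,0,-0.157,0,0,0]]]'
```

```text
time: 25.92
ee_pos: [525.9, -43.7, 130.6]
orientation: [-0.008, 1.0, 0.0, -0.0]
ft_force: [0.5, -0.2, 1.0]
opening: 0.4
gripper_force: 0.0
time: 26.92
ee_pos: [526.2, -43.6, 108.2]
orientation: [-0.009, 1.0, 0.0, 0.0]
ft_force: [-5.2, 4.0, 11.4]
opening: 0.6
gripper_force: 5.5
```

The right key is bottomed. Middle next, then retreat.

```bash
python3 -m pendant '[[[1,0,0,0.08,0,0,0],[1,0,0,0.157,0,0,0],[1,0,0,0.157,0,0,0],[1,-0.005,0.17,0.157,0,0,0],[1,-0.005,0.333,0.157,0,0,0],[1,-0.005,0.333,0.157,0,0,0],[1,-0.005,0.333,0.157,0,0,0]]]'
python3 -m pendant '[[[1,0,0,-0.06,0,0,0],[1,0,0,-0.09,0,0,0],[1,0,0,-0.11,0,0,0],[1,0,0,-0.13,0,0,0],[1,0,0,-0.145,0,0,0],[1,0,0,-0.157,0,0,0],[1,0,0,-0.157,0,0,0],[1,0,0,-0.157,0,0,0]]]'
python3 -m pendant '[[[1,0,0,0.1,0,0,0],[1,0,0,0.4,0,0,0],[1,0,0,0.7,0,0,0],[1,0,0,0.9,0,0,0],[1,0,0,0.9,0,0,0],[1,0,0,0.9,0,0,0]]]'
python3 - <<'E'
from h import *
p,d,K,E=shot("scene");cv2.imwrite("pics/s9.png",p[:,:,::-1]);w=cloud(d,K,E)
for nm,lo,hi,b in (("new",85,105,(560,700,-40,60)),("old",40,60,(370,510,300,410)),("plain",26,40,(600,740,230,370)),("turq",38,52,(480,610,-260,-150))):
    q,r,z,m=fit(w,lo,hi,b,400); print(nm,"z %.1f"%z,np.round(r[0],1),np.round(r[1],1),round(r[2],2))
p,d,K,E=shot("wrist");w=cloud(d,K,E)
for y in(56,6,-44):
    q,r,z,m=fit(w,80,98,(505,545,y-18,y+18)); print(y,"key z %.1f"%z)
E
```

```text
time: 27.8
ee_pos: [525.2, 5.7, 130.6]
orientation: [-0.009, 1.0, -0.0, -0.0]
ft_force: [0.4, -0.0, 0.6]
opening: 0.6
gripper_force: 0.0
time: 28.8
ee_pos: [525.3, 6.0, 108.1]
orientation: [-0.009, 1.0, -0.0, 0.0]
ft_force: [-6.9, -1.9, 11.3]
opening: 0.4
gripper_force: 5.6
time: 29.55
ee_pos: [525.1, 6.3, 241.7]
orientation: [-0.009, 1.0, 0.0, -0.0]
ft_force: [0.2, -0.4, -0.2]
opening: 0.5
gripper_force: 0.0
new z 93.9 [619.6   5.7] [100.7  56.5] 0.73
old z 48.3 [444.6 353.2] [98.2 62.3] 2.86
plain z 31.7 [669.8 305.3] [ 40.7 113.9] 17.5
turq z 44.8 [ 545.7 -201.6] [52.7 99.6] 27.1
56 key z 82.2
6 key z 82.2
-44 key z 82.3
```

View pics/s9.png

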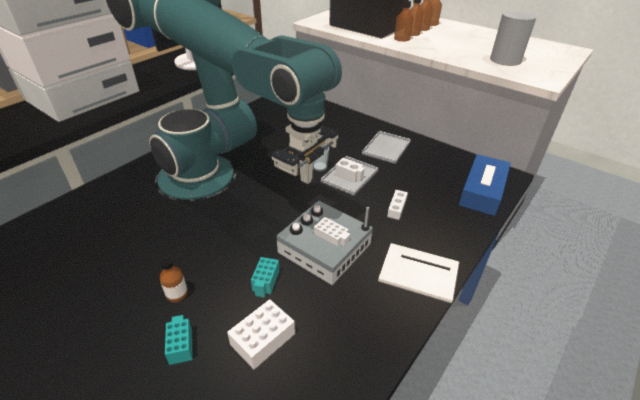

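The final scene shows the new block in the heater at (332,231), the old block in the tray at (349,168), and the bystanders unmoved. The 82 mm key reading is the housing rim, so I check the key tops alone before handing in.

Run:
```python
from h import *
p,d,K,E=shot("scene");w=cloud(d,K,E)
zs=[]
for y in(56,6,-44):
    m=(abs(w[...,0]-525)<9)&(abs(w[...,1]-y)<9);z=np.nanpercentile(w[...,2][m],80);zs.append(z);print(y,z)
if min(zs)>89.5: print(job.sign_off())
```

```text
56 573.5371412113799
6 569.6683321725241
-44 447.0123079366526
the job is handed in; nothing more can be done
None
```

The job is handed in: the old block is flat in the tray, the new block is seated and released, and the left, right and middle keys were each pressed to their stop (about 11 N) in that order. My last check that the keys had sprung back up was invalid because it picked up the arm instead of the key tops, so that point is unconfirmed, although the arm is clear of them.

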